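Start the wash timer and hold the round flask down in its sprung cradle

TASK

Start the wash by pressing the steel plunger on top of the timer box right down to its stop for a moment, then let it spring back up. Then lift the round-bellied flask, keeping it upright, set it in the ring of the sprung cradle and press it straight down until the ring is fully at its stop; finish while still holding it down there with the robot, not letting go. Touch the cradle only through the flask at the end, and leave the other things on the bench where they are.

Things in the scene. Friction and masses are not known exactly. Their poses are not given: they have to be found in the camera images.
- flask: round flask of amber glass, closed with a cork, 110 to 250 g, standing on the bench. Origin at the centre of its underside, z up its axis. A foot of diameter 32 below a ball-shaped belly of diameter 66 (ball centre 36 above the origin); neck of diameter 26 from 68 to 120 above the origin; lip of diameter 32 from 120 to 126; cork of diameter 22 up to 138. It can be gripped by the neck, about 96 above the origin, in any yaw.
- cradle: flask cradle fixed to the bench: grey base 120 x 120 x 24 with three upright steel posts (8 thick, tops 84 above the bench, 50 from the centre) that guide the ring. Origin at the centre of the underside, straight below the ring's centre.
- ring_top (a point): centre of the upper face of the cradle's aluminium ring, 74 above the bench when the ring is up; it moves down with the ring. The ring is 14 high, about 88 across at the top, its opening a 45 degree funnel about 64 wide at the top and 36 wide below; the flask's foot passes through and its belly rests on the funnel: seated, the flask's origin is about 21 below this point, on its axis.
- ring (a joint): how far the ring is pressed down, in m: 0 up, 0.020 at its stop. A spring pushes it up with 4 N at the top and 12 N at the stop (the weights of ring and flask, about 3 N, help); the ring returns up when let go.
- timer: timer box fixed to the bench, grey, 90 x 80 x 65, with a round white dial on its front face (its -x side); origin at the centre of its underside. The plunger stands in the middle of its top.
- plunger_top (a point): centre of the top face of the timer's plunger, a round steel head of diameter 34 and thickness 11, 110 above the bench when up; it moves down with the plunger.
- plunger (a joint): how far the plunger is pressed, in m: 0 up, 0.014 at its stop. A spring pushes it up with 2 N at the top and 7 N at the stop; it springs back when let go.
- conical: conical flask of the same glass with the same neck, lip and cork: base diameter 68, height 138; origin at the centre of its underside. Not the one to use.
- ring_cone: small brass ring cone, diameter 24, height 47, standing; bystander, origin at the centre of its underside
- vial: small capped vial, diameter 22, height 42, standing; bystander, origin at the centre of its underside
- cup: small white cup, diameter 52, height 35; bystander, origin at the centre of its underside
- tin: flat steel tin 75 x 110 x 28; bystander, origin at the centre of its underside
- loupe: black eye loupe, diameter 38, height 30; bystander, origin at the centre of its underside
Things that resemble listed ones, but are neither listed nor needed, are in the scene too. What is shaped like the cradle but orange is not meant.

How it is judged:
On the way, in this order (a step that is already met when the one before it is completed fails the run):
1. the timer's plunger is pressed down to its stop (value of joint plunger above 0.0115 m), for 0.1 s.
2. the plunger has sprung back up (value of joint plunger below 0.003 m), for 0.1 s.
3. the round flask is carried upright, clear of the bench (height (world z) of flask above 0.02 m and angle between flask's own z axis and vertical below 0.5 rad), for 0.1 s.
4. the flask sits upright in the ring and the robot presses it down to the ring's stop (horizontal distance between flask and ring_top below 0.007 m and z of flask in the frame of ring_top below -0.014 m and angle between flask's own z axis and vertical below 0.14 rad and value of joint ring above 0.016 m and contact force between flask and cradle above 4 N and contact force between any of the arm, the fingers and flask above 2 N and contact force between each of the arm, the fingers and cradle below 1 N), for 0.2 s.
At the end, for the whole second after the job is handed in: The robot holds the round flask down in the ring: ring 16 mm or more down, flask still, centred within 7 mm, origin 14 mm or more below the ring top, upright within 8 degrees, over 4 N on the cradle and over 2 N from the robot, which does not touch the cradle (under 1 N); plunger up within 3 mm (all of step 4 and value of joint plunger below 0.003 m and linear speed of flask below 0.02 m/s); the arm keeps its last pose, push and grip.
It fails at once if another thing on the bench is moved by more than 30 mm (distance of any of conical, ring_cone, vial, cup, tin, loupe from where it was at the start of the episode above 0.03 m).
It fails at once if the flask is tipped by more than 40 degrees (angle between flask's own z axis and vertical above 0.7 rad).
It also fails if it takes over 61 s, if anything falls off the work surface, if the arm or the gripper's body presses on something with over 40 N, if the wrist force passes 120 N, or if a joint passes its speed limit or range.

ROBOT

A 6-joint arm with a two-finger parallel gripper is mounted at the origin on the work surface. World frame = base frame: x ahead of the robot, y to its left, z up, the work surface at z = 0. Lengths are in m, angles in rad, forces in N, time in s.
With the tool pointing down it reaches from about 0.3 to 0.85 m from the base axis. Payload 5.4 kg.
Tool frame: the origin (TCP) lies midway between the tips of the shut fingers; the grasp point (between the pads) lies 19 mm behind it; z points along the fingers, y is the direction in which the jaws open and shut (so a half turn about z gives the same grasp; the last joint's range is limited). The gripper opens to 85 mm and grips with 20 to 120 N. Pads are 22 mm wide; open, the fingers measure 114 mm over their backs; the gripper's body (76 mm by 85 mm) begins 54 mm behind the grasp point. The pads swing forward as they close: fully open they stand 13 mm farther back than shut.
Start: joints at [-1.556, 0.158, 1.597, -0, 1.386, -0.21], TCP at [0.128, -0.561, 0.231] pointing down, gripper open.
Joint ranges: [-2.91, 2.91], [-0.94, 2.29], [0.18, 2.7], [-1.29, 4.43], [0.17, 2.64], [-3, 3]. Speed limits (rad/s): [2.57, 2.57, 3.14, 3.14, 3.14, 3.14].

INTERFACE

Orientations are given as a unit quaternion [x, y, z, w].
In Python, from rig import telemetry, camera, workorder gives the robot as it stands.
- The arm moves only by the shell command python3 -m crank 'ROWS' [FORCE]. ROWS is JSON, one flat list of numbers, 7 for each row, row after row: the turn, a rotation vector about the tool's x, y, z in rad, then the shift along the tool's x, y, z in cm, then the closure, from 0 (fully open) to 1 (shut). In form: [wx, wy, wz, tx, ty, tz, hand, wx, wy, wz, tx, ty, tz, hand, ...]. A call has 1 to 12 rows; each row shifts and turns the pose as measured when the row begins, along the tool's axes as they then stand; what a row does not reach is not made up. A row lasts 1/10 s, in which the tool goes at most 50 mm and 8.59 degrees, less where a joint would pass 70% of its speed; a pose out of reach is approached as far as the arm can. A call is refused whole if a number of a shift passes 5 or a number of a turn 0.15, either way. A call with a gripper value outside its range is refused whole. The fingers move at their own pace and stop on an object; FORCE is the grip in N (left out, the last holds). Time passes only in rows, so rows that do not move let the fingers close. It gives the time, the measured TCP pose, the force and the opening at its end, in the units of the state.
- telemetry.get_state(): the state, without advancing time (a new reading comes with each control period).
- camera(name): name is "scene" or "top" or "wrist"; returns a dict with "color" (400x640x3 uint8, red, green, blue), "fx", "fy", "cx", "cy" (pixels), "dist_coeffs" ([k1, k2, p1, p2, k3] as OpenCV has them; the pictures are not rectified), "xyz" and "attitude" of the camera in the world. Camera axes: x right, y down, z forward; pixel columns grow to the right and rows downward; lengths in m; the calibration is good to about 2 mm. A picture is of the moment at which its call begins. There is no depth.
- workorder.finish_job(): hands the job in, once; it reports no verdict.
The state is a dict: "time_s": time; "qpos": joint angles; "dq": joint speeds; "effort": joint torques, N m; "tool_pos": TCP position; "eef_rot": TCP orientation; "ft_force": force on the tool from outside, world axes, zero at the start; "torque": the same for the moment, N m; "grip_width": finger opening in m.
Only numpy, scipy, OpenCV 4.12 (cv2) and the standard library are available. Lean on these libraries where they do the work, as an engineer would, in place of code of your own. Each camera call takes 0.05 s, during which the arm holds its last target. There are 200 camera calls.

## Working session

There is one attempt and no reset: what is moved stays moved. The work goes in short steps, Python scripts to look and compute and a shell command to move; the robot and the scene stay as the last step left them, time stands still between calls to the robot, and variables do not carry over. Pictures are saved under pics/ and viewed, on a budget of 10 in all, crops included, one or two more only if the job needs it, and the job is handed in when it is done.

```bash
mkdir -p pics
cat > h.py <<'E'
import numpy as np,cv2
from scipy.spatial.transform import Rotation as R
from rig import telemetry,camera,workorder
def rot(c): 
    a=np.array(c["attitude"],float); return R.from_quat(a).as_matrix() if a.size==4 else a.reshape(3,3)
def K(c): return np.array([[c["fx"],0,c["cx"]],[0,c["fy"],c["cy"]],[0,0,1.]])
def ray(c,u,v):
    p=cv2.undistortPoints(np.array([[[u,v]]],float),K(c),np.array(c["dist_coeffs"],float))[0,0]
    d=rot(c)@[p[0],p[1],1]; return np.array(c["xyz"]),d/np.linalg.norm(d)
def onz(c,u,v,z):
    o,d=ray(c,u,v); return o+d*(z-o[2])/d[2]
def proj(c,P):
    M=rot(c).T; return cv2.projectPoints(np.array(P,float).reshape(-1,1,3),cv2.Rodrigues(M)[0],-M@np.array(c["xyz"]),K(c),np.array(c["dist_coeffs"],float))[0][:,0]
def grab(n,f):
    c=camera(n); cv2.imwrite(f"pics/{f}.png",c["color"][:,:,::-1]); import pickle; pickle.dump(c,open(f"pics/{f}.pkl","wb")); return c
def load(f):
    import pickle; return pickle.load(open(f"pics/{f}.pkl","rb"))
def tool(dw):  # world displacement (m) -> tool shift cm
    return R.from_quat(telemetry.get_state()["eef_rot"]).inv().apply(dw)*100
E
python3 - <<'E'
from h import *
s=telemetry.get_state();print(s)
for n in("scene","top"):
    c=grab(n,n+"0");print(n,c["xyz"],c["attitude"],c["fx"],c["dist_coeffs"])
a=load("scene0")["color"];b=load("top0")["color"]
E
```

```text
{'time_s': 0.0, 'qpos': array([-1.55607319e+00,  1.59053422e-01,  1.59826453e+00,  1.84080955e-05,
        1.38618432e+00, -2.10133495e-01]), 'dq': array([-9.68375258e-04, -1.82461795e-03, -5.05758396e-04, -9.76586565e-05,
       -2.05969310e-06, -1.42335840e-03]), 'effort': array([-5.55006900e-04, -3.96000910e+01, -3.31431985e+01, -4.15722507e-04,
        8.27027980e-03, -6.92614606e-06]), 'tool_pos': array([ 0.12816277, -0.55991137,  0.23029826]), 'eef_rot': array([ 9.93686329e-01,  1.12189878e-01,  1.02144225e-04, -9.49371850e-04]), 'ft_force': array([-0.94038797,  0.51620711, -0.07675037]), 'torque': array([-0.00013196, -0.01035255, -0.00742988]), 'grip_width': 0.085205740684971}
scene [ 1.01640189 -0.43571884  0.87130018] [ 0.85519327  0.38119383 -0.1412313  -0.32154232] 461.8073107915711 [-0.10482967  0.          0.          0.          0.        ]
top [0.34219697 0.03111868 1.07406748] [ 0.70534924 -0.70218712  0.06421743 -0.07274485] 450.16554943777214 [-0.03185848  0.          0.          0.          0.        ]
```

View pics/top0.png

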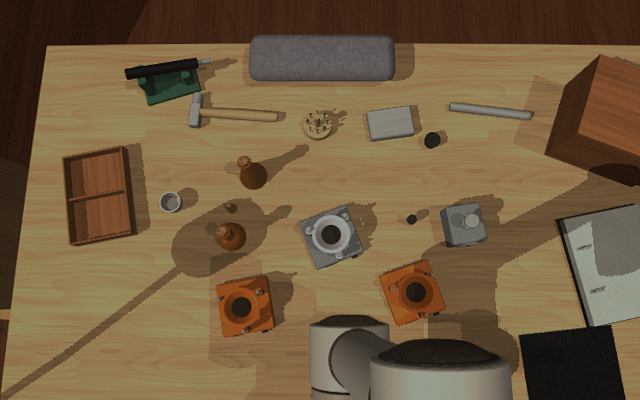

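View pics/scene0.png

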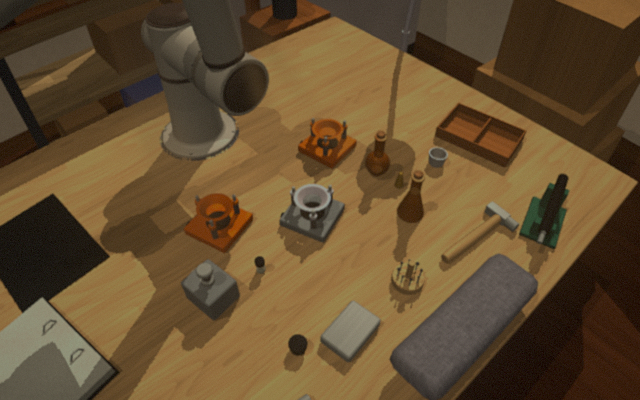

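Top view: round flask around (231,236), conical flask (252,173), ring cone (231,208), grey cradle (331,235), timer plunger (471,221). Scene view: round flask (378,158), grey cradle (312,205), plunger (205,272). Next, enlarged crops for exact pixels.

Run:
```python
from h import *
t=load("top0");s=load("scene0")
def crop(c,u,v,w=33,k=4): 
    return cv2.resize(c["color"][v-w:v+w,u-w:u+w],None,fx=k,fy=k,interpolation=cv2.INTER_CUBIC)
rows=[np.hstack([crop(c,u,v) for u,v in L]) for c,L in((t,[(468,222),(331,235),(236,225)]),(s,[(207,280),(312,210),(384,160)]))]
im=np.clip(np.vstack(rows).astype(float)*1.5,0,255).astype(np.uint8);print(im.shape)
cv2.imwrite("pics/crops.png",im[:,:,::-1])
```

```text
(528, 792, 3)
```

View pics/crops.png

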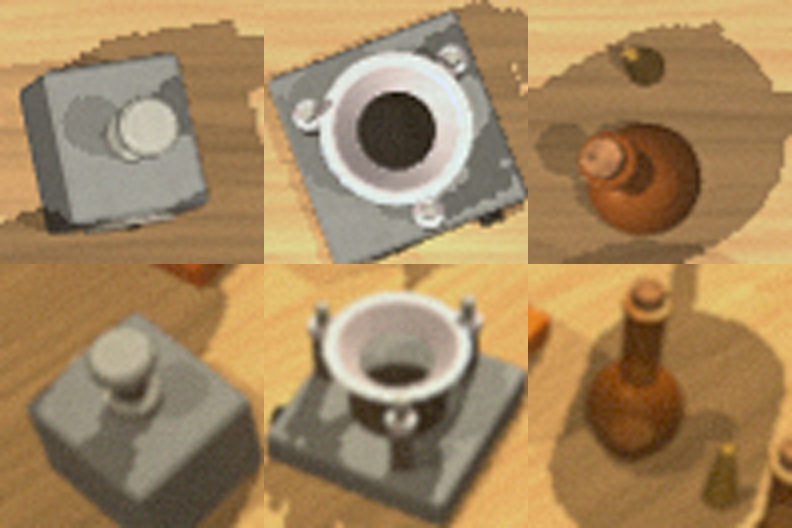

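Run:
```python
from h import *
t=load("top0");s=load("scene0")
o=-.4
def tri(a,b):
    A=[ray(t,*a),ray(s,*b)];M=sum(np.eye(3)-np.outer(d,d) for _,d in A);q=sum((np.eye(3)-np.outer(d,d))@p for p,d in A);return np.linalg.solve(M,q)
for n,a,b,z in(("plunger",(472.25+o,220.75+o),(204.25+o,268.5+o),.110),("ring",(331.5+o,234.25+o),(312.5+o,197+o),.074),("cork",(221.25+o,231.5+o),(381.25+o,133+o),.138),("ball",(232.25+o,236.5+o),(377.75+o,163+o),.036),("conicaltop",(244,161),(418,175),.138)):
    print(n,onz(t,*a,z).round(4),onz(s,*b,z).round(4),tri(a,b).round(4))
for n,uv in(("ringcone",(231,209)),("vial",(411,219)),("orange1",(416,292)),("orange2",(241,307)),):print(n,onz(t,*uv,.03).round(3))
for n,uv in (("post",(298+42/4,202+115/4)),("post",(298+188/4,202+58/4)),("post",(298+165/4,202+210/4))):print(n,onz(t,*uv,.084).round(4))
```

```text
plunger [ 0.4885 -0.2686  0.11  ] [ 0.4899 -0.2718  0.11  ] [ 0.4884 -0.2704  0.107 ]
ring [0.4624 0.0358 0.074 ] [0.4643 0.0337 0.074 ] [0.4626 0.0356 0.0713]
cork [0.4594 0.2672 0.138 ] [0.4612 0.2622 0.138 ] [0.459  0.267  0.1344]
ball [0.4606 0.2666 0.036 ] [0.4613 0.263  0.036 ] [0.4602 0.2662 0.0335]
conicaltop [0.6122 0.2247 0.138 ] [0.6181 0.2171 0.138 ] [0.6139 0.2256 0.1296]
ringcone [0.526 0.273 0.03 ]
vial [ 0.503 -0.151  0.03 ]
orange1 [ 0.336 -0.158  0.03 ]
orange2 [0.3  0.24 0.03]
post [0.4679 0.0858 0.084 ]
post [0.5001 0.005  0.084 ]
post [0.4158 0.0178 0.084 ]
```

Both views agree to about 3 mm. Targets: plunger (0.489, -0.270), ring (0.463, 0.035), flask (0.460, 0.265). Moving over the plunger, fingers shut.

```bash
python3 -m crank '[0,0,0,4.1,-2,0,1, 0,0,0,4.1,-2,0,1, 0,0,0,4.1,-2,0,1, 0,0,0,4.1,-2,0,1, 0,0,0,4.1,-2,0,1, 0,0,0,4.1,-2,0,1, 0,0,0,4.1,-2,0,1, 0,0,0,4.1,-2,0,1, 0,0,0,4.1,-2,0,1, 0,0,0,4.1,-2,0,1, 0,0,0,0,0,0,1]' 40
python3 -c "
from h import *
s=telemetry.get_state();print(s['tool_pos'],s['ft_force'],tool(np.array([.489,-.270,.125])-s['tool_pos']))"
```

```text
time_s: 1.2
tool_pos: [0.4942, -0.2611, 0.2258]
eef_rot: [0.994, 0.109, -0.001, -0.004]
ft_force: [-1.0, -0.3, 0.1]
grip_width: 0.0001
[ 0.49424863 -0.26106898  0.22576636] [-1.00300131 -0.33202514  0.07169956] [-0.69695427  0.84454844 10.07038739]
```

```bash
python3 -m crank '[0,0,0,-0.35,0.42,3,1, 0,0,0,-0.35,0.42,3,1, 0,0,0,0,0,3,1, 0,0,0,0,0,0,1]'
python3 -c "
from h import *
s=telemetry.get_state();print(s['tool_pos'],s['ft_force'],tool(np.array([.489,-.270,.112])-s['tool_pos']),R.from_quat(s['eef_rot']).as_matrix()[:,2])
grab('top','top1');grab('scene','scene1')
t=load('top1');s=load('scene1')
def crop(c,u,v,w=33,k=6): return cv2.resize(c['color'][v-w:v+w,u-w:u+w],None,fx=k,fy=k,interpolation=cv2.INTER_CUBIC)
cv2.imwrite('pics/c1.png',np.clip(np.hstack([crop(t,471,222),crop(s,207,268)])*1.5,0,255).astype(np.uint8)[:,:,::-1])"
```

```text
time_s: 1.6
tool_pos: [0.4893, -0.2694, 0.1329]
eef_rot: [0.994, 0.112, -0.001, -0.004]
ft_force: [-0.4, 0.6, 0.1]
grip_width: -0.0005
[ 0.48931649 -0.26941237  0.13286201] [-0.36538171  0.55608912  0.11265257] [-0.04056907  0.06658076  2.08581186] [-0.00328168  0.00726436 -0.99996823]
```

View pics/c1.png

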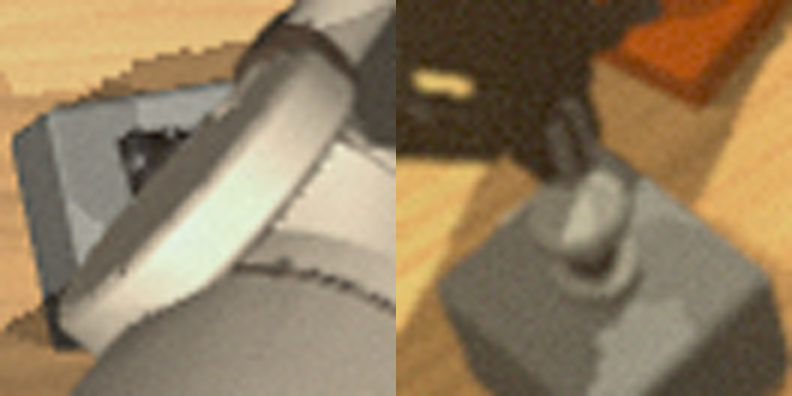

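The shut fingertips sit just above the plunger head (right crop: tips ~(575,170), head ~(588,212)), centred. Pressing.

```bash
python3 -m crank '[0,0,0,0,0,1.2,1, 0,0,0,0,0,1.2,1, 0,0,0,0,0,0.6,1, 0,0,0,0,0,0.5,1, 0,0,0,0,0,0.3,1, 0,0,0,0,0,0.2,1, 0,0,0,0,0,0.1,1]'
```

```text
time_s: 2.4
tool_pos: [0.495, -0.2748, 0.101]
eef_rot: [0.994, 0.111, 0.005, 0.003]
ft_force: [-2.2, 0.9, 5.1]
grip_width: 0.0001
```

```bash
python3 -m crank '[0,0,0,0,0,0.6,1, 0,0,0,0,0,0.6,1, 0,0,0,0,0,0.6,1, 0,0,0,0,0,0.6,1]'
```

```text
time_s: 2.8
tool_pos: [0.4962, -0.2757, 0.0954]
eef_rot: [0.994, 0.113, 0.003, 0.003]
ft_force: [-19.1, 12.8, 43.4]
grip_width: 0.0002
```

Firmly at the stop (force rose well past the 7 N spring). Hold briefly with relief, then up.

```bash
python3 -m crank '[0,0,0,0,0,0,1, 0,0,0,0,0,0,1]'; python3 -m crank '[0,0,0,0,0,-3,1, 0,0,0,0,0,-4,1, 0,0,0,0,0,-4,0.4, 0,0,0,0,0,-2,0, 0,0,0,0,0,0,0]'
python3 -c "
from h import *
s=telemetry.get_state();print(s['tool_pos'],s['ft_force'],tool(np.array([.460,.2655,.25])-s['tool_pos']),R.from_quat(s['eef_rot']).as_matrix()[:,2])"
```

```text
time_s: 3.0
tool_pos: [0.4966, -0.2758, 0.0996]
eef_rot: [0.994, 0.113, 0.003, 0.003]
ft_force: [-2.2, 0.9, 5.2]
grip_width: -0.0
time_s: 3.5
tool_pos: [0.4963, -0.2752, 0.2336]
eef_rot: [0.994, 0.114, 0.004, 0.004]
ft_force: [1.2, -1.0, -0.1]
grip_width: 0.0431
[ 0.49629002 -0.27515509  0.23363043] [ 1.15096023 -1.03601261 -0.08469365] [  8.67376103 -53.47261219  -2.09143793] [ 0.00850494 -0.00783726 -0.99993312]
```

The hold may have been shorter than 0.1 s (it had backed off to 5 N by the next reading). A repeat press is harmless, so I'll do it again with a sustained push.

```bash
python3 -m crank '[0,0,0,-0.5,-0.6,0,1, 0,0,0,0,0,4,1, 0,0,0,0,0,4,1, 0,0,0,0,0,2,1, 0,0,0,0,0,1,1, 0,0,0,0,0,0,1]'
```

```text
time_s: 4.1
tool_pos: [0.4862, -0.2671, 0.1119]
eef_rot: [0.994, 0.114, 0.001, 0.001]
ft_force: [0.0, -0.1, 0.1]
grip_width: 0.0003
```

```bash
python3 -m crank '[0,0,0,0,0,0.7,1, 0,0,0,0,0,0.6,1,0,0,0,0,0,0.6,1]';python3 -m crank '[0,0,0,0,0,0.4,1]';python3 -m crank '[0,0,0,0,0,0.4,1]';python3 -m crank '[0,0,0,0,0,0.4,1]';python3 -m crank '[0,0,0,0,0,0.4,1]'
```

```text
time_s: 4.4
tool_pos: [0.4871, -0.2677, 0.0955]
eef_rot: [0.994, 0.114, 0.001, 0.002]
ft_force: [-10.5, 8.0, 47.5]
grip_width: -0.0001
time_s: 4.5
tool_pos: [0.4873, -0.2679, 0.0956]
eef_rot: [0.993, 0.114, 0.001, 0.002]
ft_force: [-16.3, 12.4, 40.1]
grip_width: -0.0001
time_s: 4.6
tool_pos: [0.4872, -0.2679, 0.0958]
eef_rot: [0.993, 0.115, 0.0, 0.001]
ft_force: [-14.2, 10.1, 27.4]
grip_width: -0.0001
time_s: 4.7
tool_pos: [0.4872, -0.2678, 0.0958]
eef_rot: [0.993, 0.115, -0.001, 0.001]
ft_force: [-10.8, 8.3, 25.0]
grip_width: 0.0002
time_s: 4.8
tool_pos: [0.4872, -0.2678, 0.0958]
eef_rot: [0.993, 0.115, -0.001, 0.001]
ft_force: [-11.7, 8.8, 24.8]
grip_width: -0.0001
```

Held at the stop for over 0.4 s (z steady 0.0958, 25–47 N). Lifting, then travelling over to the flask.

```bash
python3 -m crank '[0,0,0,0,0,-3,1, 0,0,0,0,0,-4,1, 0,0,0,0,0,-4,0.4, 0,0,0,0,0,-4,0, 0,0,0,0,0,-1,0, 0,0,0,0,0,0,0]' && python3 -m crank '[0,0,0,0.8,-4.8,0,0, 0,0,0,0.8,-4.8,0,0, 0,0,0,0.8,-4.8,0,0, 0,0,0,0.8,-4.8,0,0, 0,0,0,0.8,-4.8,0,0, 0,0,0,0.8,-4.8,0,0, 0,0,0,0.8,-4.8,0,0, 0,0,0,0.8,-4.8,0,0, 0,0,0,0.8,-4.8,0,0, 0,0,0,0.8,-4.8,0,0, 0,0,0,0,0,0,0]'
python3 -c "
from h import *
s=telemetry.get_state();print(s['tool_pos'],s['ft_force'],tool(np.array([.460,.2655,.25])-s['tool_pos']),R.from_quat(s['eef_rot']).as_matrix()[:,2])"
```

```text
time_s: 5.4
tool_pos: [0.4893, -0.2689, 0.2667]
eef_rot: [0.993, 0.115, 0.002, 0.005]
ft_force: [0.4, 0.1, -0.6]
grip_width: 0.0581
time_s: 6.5
tool_pos: [0.4504, 0.2294, 0.244]
eef_rot: [0.994, 0.113, -0.007, 0.003]
ft_force: [-0.1, -1.2, -0.2]
grip_width: 0.0851
[0.45040836 0.22941872 0.24396952] [-0.12116835 -1.19604402 -0.15449792] [ 1.73313873 -3.29959767 -0.641198  ] [-0.01288972 -0.00716512 -0.99989125]
```

```bash
cat >> h.py <<'E'
def level():
    q=R.from_quat(telemetry.get_state()["eef_rot"]);z=q.as_matrix()[:,2]
    return q.inv().apply(np.cross(z,[0,0,-1])).round(4)
E
python3 -m crank '[0.004,0.014,0,1.7,-3.3,-0.5,0, 0,0,0,0,0,0,0]'
python3 -c "
from h import *
s=telemetry.get_state();print(s['tool_pos'],level(),tool(np.array([.460,.2655,.25])-s['tool_pos']))
c=grab('wrist','w1');grab('scene','scene2')
for z in(.138,.126,.036):print(z,proj(c,[.460,.2655,z]),c['fx'])
print(c['xyz'])
x,y=proj(load('scene2'),[.489,-.27,.11])[0];print(x,y)
"
```

```text
time_s: 6.7
tool_pos: [0.458, 0.2669, 0.2446]
eef_rot: [0.994, 0.114, -0.003, 0.001]
ft_force: [1.2, -1.5, -0.2]
grip_width: 0.0852
[0.45796237 0.26688827 0.24461641] [0.0011 0.0052 0.    ] [ 0.16430581  0.18184967 -0.53903294]
0.138 [[316.92092785 189.01005636]] 341.42779322562603
0.126 [[316.76801964 185.092724  ]] 341.42779322562603
0.036 [[315.93681631 163.79879765]] 341.42779322562603
[0.52436604 0.28313971 0.38766333]
204.3979641956337 267.30924204729257
```

View pics/w1.png

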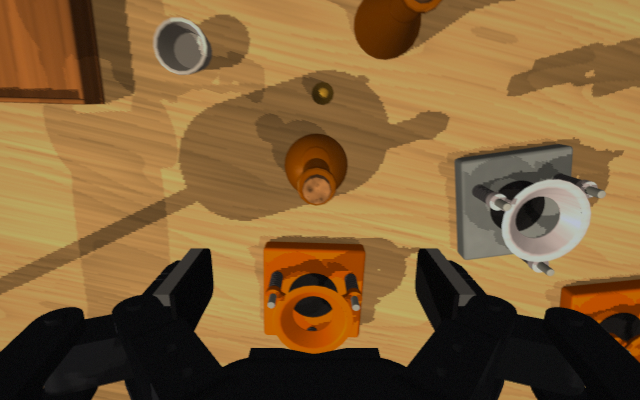

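Wrist view: the cork is at (316,190), where the estimate predicted (317,189), so the flask position is confirmed. The grey cradle's ring is centred near (547,221).

```bash
python3 -m crank '[0.001,0.005,0,0.16,0.18,3,0, 0,0,0,0,0,4,0, 0,0,0,0,0,4,0, 0,0,0,0,0,2,0, 0,0,0,0,0,0,0]'
python3 -c "
from h import *
s=telemetry.get_state();print(s['tool_pos'],level(),tool(np.array([.460,.2655,.077])-s['tool_pos']))
print(onz(load('w1'),547,221,.074))"
```

```text
time_s: 7.3
tool_pos: [0.4595, 0.2551, 0.1079]
eef_rot: [0.994, 0.109, -0.002, 0.003]
ft_force: [-0.5, -0.4, 0.4]
grip_width: 0.0855
[0.45952131 0.25510728 0.10791073] [0.0048 0.004  0.    ] [ 0.28439949 -1.01903366  3.08509233]
[0.46261698 0.03425093 0.074     ]
```

```bash
python3 -m crank '[0.004,0.004,0,0.3,-1.0,0,0, 0,0,0,0,0,1.5,0, 0,0,0,0,0,1.2,0, 0,0,0,0,0,0,0]'
python3 -c "
from h import *
s=telemetry.get_state();print(s['tool_pos'],s['ft_force'],level(),tool(np.array([.460,.2655,.077])-s['tool_pos']))"
```

```text
time_s: 7.7
tool_pos: [0.4627, 0.2651, 0.0818]
eef_rot: [0.994, 0.108, 0.002, 0.0]
ft_force: [0.9, 0.3, 0.2]
grip_width: 0.0853
[0.46268595 0.26513754 0.08176312] [0.93035631 0.32080953 0.20948338] [ 0.0005 -0.0049  0.    ] [-0.25691867 -0.0932449   0.47500345]
```

```bash
python3 -m crank '[0,-0.005,0,-0.25,-0.1,0.4,0, 0,0,0,0,0,0,0.3, 0,0,0,0,0,0,0.6, 0,0,0,0,0,0,1, 0,0,0,0,0,0,1, 0,0,0,0,0,0,1]' 60
python3 -c "
from h import *
s=telemetry.get_state();print(s['tool_pos'],s['ft_force'],level(),tool(np.array([.460,.2655,.077])-s['tool_pos']))"
```

```text
time_s: 8.3
tool_pos: [0.4612, 0.2662, 0.0792]
eef_rot: [0.994, 0.108, 0.001, 0.0]
ft_force: [-0.3, 0.2, -2.4]
grip_width: 0.0266
[0.46120197 0.26616169 0.07921645] [-0.34888703  0.15573649 -2.44963784] [ 0.0004 -0.0029  0.    ] [-0.13224015  0.03871984  0.2212812 ]
```

Gripped (26.6 mm). Lift.

```bash
python3 -m crank '[0,-0.003,0,0,0,-1,1, 0,0,0,0,0,-2.5,1, 0,0,0,0,0,-3,1, 0,0,0,0,0,-3,1, 0,0,0,0,0,-3,1, 0,0,0,0,0,-1.5,1, 0,0,0,0,0,0,1]'
python3 -c "
from h import *
s=telemetry.get_state();print(s['tool_pos'],s['ft_force'],s['grip_width'],level(),tool(np.array([.463,.035,.21])-s['tool_pos']))"
```

```text
time_s: 9.0
tool_pos: [0.4591, 0.2655, 0.2256]
eef_rot: [0.994, 0.108, -0.003, 0.001]
ft_force: [1.5, 0.4, -2.2]
grip_width: 0.0262
[0.45906317 0.26546647 0.22556914] [ 1.51348482  0.37290638 -2.18186393] 0.026175675656441084 [0.0008 0.0059 0.    ] [-4.55622556 22.59201237  1.60270842]
```

```bash
python3 -m crank '[0.001,0.006,0,-0.3,1.5,0,1, 0,0,0,-0.6,3,0,1, 0,0,0,-0.7,3.5,0,1, 0,0,0,-0.7,3.5,0,1, 0,0,0,-0.7,3.5,0,1, 0,0,0,-0.6,3,0,1, 0,0,0,-0.5,2.5,0,1, 0,0,0,-0.3,1.2,0,1, 0,0,0,0,0,0,1, 0,0,0,0,0,0,1]'
python3 -c "
from h import *
s=telemetry.get_state();print(s['tool_pos'],s['ft_force'],s['grip_width'],level(),tool(np.array([.463,.035,.21])-s['tool_pos']))"
```

```text
time_s: 10.0
tool_pos: [0.4529, 0.0296, 0.2127]
eef_rot: [0.994, 0.107, -0.01, -0.0]
ft_force: [0.7, -0.1, -1.6]
grip_width: 0.0264
[0.45287854 0.02963352 0.21270608] [ 0.7021865  -0.12248114 -1.56708363] 0.026437332163017146 [-0.0029  0.0202  0.    ] [ 1.10871344 -0.30715708  0.24913429]
```

```bash
python3 -m crank '[-0.003,0.02,0,1.1,-0.3,0.5,1, 0,0,0,0,0,0,1, 0,0,0,0,0,0,1]'
python3 -c "
from h import *
s=telemetry.get_state();print(s['tool_pos'],level(),tool(np.array([.463,.035,.19])-s['tool_pos']))
t=grab('top','top3');s=grab('scene','scene3');w=grab('wrist','w3')
def crop(c,u,v,w=44,k=6): return cv2.resize(c['color'][v-w:v+w,u-w:u+w],None,fx=k,fy=k,interpolation=cv2.INTER_CUBIC)
a=crop(s,315,180,44,4);b=crop(w,320,230,44*2,2);d=crop(s,207,268,22,8)
cv2.imwrite('pics/c3.png',np.clip(np.hstack([a,d]).astype(float)*1.5,0,255).astype(np.uint8)[:,:,::-1])"
```

```text
time_s: 10.3
tool_pos: [0.4613, 0.0365, 0.2057]
eef_rot: [0.994, 0.109, -0.002, -0.001]
ft_force: [0.4, -0.1, -2.0]
grip_width: 0.0261
[0.46133715 0.03650851 0.20573144] [-0.0014  0.0033 -0.    ] [0.1350731  0.18544644 1.57243516]
```

View pics/c3.png

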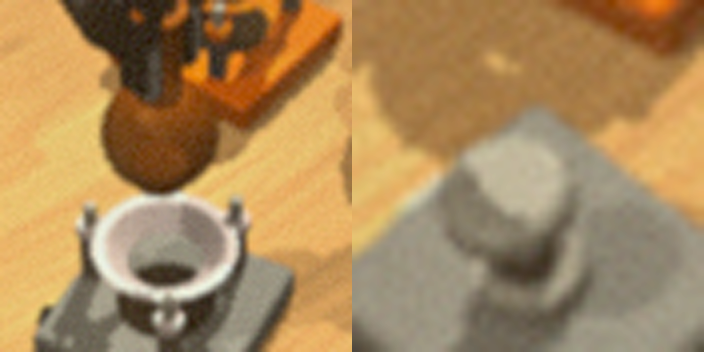

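View pics/w3.png

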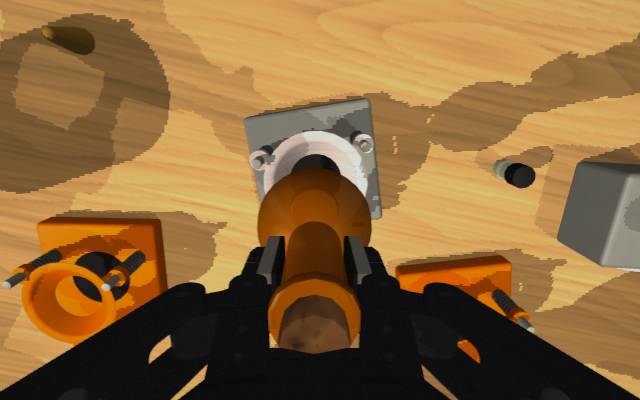

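Scene crop: flask hangs upright above the grey ring, and the plunger is back up. Wrist: belly centred at u≈314, ring beyond it with the cradle clear of the fingers.

```bash
python3 - <<'E'
from h import *
s=load('scene3');w=load('w3')
print(onz(s,310.6,170.3,.163),onz(w,314,228,.163))
print(proj(w,[[.463,.035,.074],[.4613,.0365,.163]]))
E
python3 -m crank '[-0.001,0.003,0,0.14,0.18,2.5,1, 0,0,0,0,0,2.2,1, 0,0,0,0,0,0,1]'
python3 -c "
from h import *
s=telemetry.get_state();print(s['tool_pos'],s['ft_force'],level(),tool(np.array([.463,.035,.135])-s['tool_pos']))"
```

```text
[0.46530499 0.03000863 0.163     ] [0.45678377 0.03597867 0.163     ]
[[316.8284476  182.10601862]
 [314.79799535 220.68677721]]
time_s: 10.75
tool_pos: [0.4645, 0.0348, 0.1597]
eef_rot: [0.994, 0.109, 0.002, 0.001]
ft_force: [-0.6, -0.2, -1.6]
grip_width: 0.0263
[0.46448948 0.03480742 0.1596671 ] [-0.55171433 -0.1523614  -1.63902577] [ 0.0016 -0.0038  0.    ] [-0.15072048 -0.05490651  2.46606611]
```

```bash
python3 -m crank '[0.001,-0.004,0,-0.15,-0.05,1,1, 0,0,0,0,0,0.8,1, 0,0,0,0,0,0,1]'
python3 -c "
from h import *
s=telemetry.get_state();print(s['tool_pos'],s['ft_force'],s['torque'],level(),tool(np.array([.463,.035,.132])-s['tool_pos']))"
```

```text
time_s: 11.05
tool_pos: [0.4639, 0.0349, 0.1426]
eef_rot: [0.994, 0.109, 0.001, 0.001]
ft_force: [-1.0, 0.1, -2.8]
grip_width: 0.0269
[0.46391614 0.03485106 0.14256561] [-0.96232845  0.09285899 -2.79765273] [-0.01219013  0.01102098  0.01433705] [ 0.0016 -0.0019 -0.    ] [-0.08822073 -0.03611378  1.05633757]
```

```bash
python3 -m crank '[0.001,-0.002,0,-0.08,-0.04,0.5,1, 0,0,0,0,0,0.5,1, 0,0,0,0,0,0,1]' 80
python3 -c "
from h import *
s=telemetry.get_state();print(s['tool_pos'],s['ft_force'],s['torque'],level(),tool(np.array([.463,.035,.112])-s['tool_pos']))"
```

```text
time_s: 11.35
tool_pos: [0.465, 0.0351, 0.1343]
eef_rot: [0.994, 0.109, 0.002, 0.001]
ft_force: [0.1, 1.4, 0.7]
grip_width: 0.026
[0.46502541 0.03506869 0.13430079] [0.12282637 1.35263308 0.69002258] [ 0.19074085  0.13200314 -0.01962313] [ 0.0017 -0.0044 -0.    ] [-0.20901886 -0.04092783  2.2291165 ]
```

Contact as expected near z=0.134. Pressing down.

```bash
python3 -m crank '[0.001,-0.004,0,-0.1,0,0.5,1, 0,0,0,0,0,0.5,1, 0,0,0,0,0,0.5,1, 0,0,0,0,0,0.3,1]'; python3 -m crank '[0,0,0,0,0,0.4,1, 0,0,0,0,0,0.3,1]';python3 -c "
from h import *
s=telemetry.get_state();print(s['tool_pos'],s['ft_force'],s['torque'],level(),tool(np.array([.463,.035,.112])-s['tool_pos']))"
```

```text
time_s: 11.75
tool_pos: [0.4673, 0.0352, 0.1192]
eef_rot: [0.994, 0.109, 0.004, 0.0]
ft_force: [-0.5, 2.2, 8.7]
grip_width: 0.0259
time_s: 11.95
tool_pos: [0.4709, 0.0357, 0.1166]
eef_rot: [0.994, 0.109, 0.007, 0.0]
ft_force: [-6.7, 5.7, 28.1]
grip_width: 0.026
[0.47092678 0.03573782 0.11664462] [-6.71783387  5.65956303 28.13406942] [ 0.98458247  1.00878849 -0.01286321] [ 0.0021 -0.0148 -0.    ] [-0.79667794 -0.10023005  0.45251078]
```

At the stop (28 N), but the tool drifted +x by ~6 mm under load; correcting back while keeping the push.

```bash
python3 -m crank '[0.002,-0.015,0,-0.6,-0.1,0.15,1]'; python3 -m crank '[0,0,0,-0.2,0,0.2,1]';python3 -c "
from h import *
s=telemetry.get_state();print(s['tool_pos'],s['ft_force'],s['torque'],level(),tool(np.array([.463,.035,.115])-s['tool_pos']))"
```

```text
time_s: 12.05
tool_pos: [0.467, 0.0353, 0.1173]
eef_rot: [0.994, 0.109, 0.002, 0.001]
ft_force: [-0.1, 1.0, 9.2]
grip_width: 0.0262
time_s: 12.15
tool_pos: [0.4666, 0.035, 0.117]
eef_rot: [0.994, 0.109, 0.004, 0.001]
ft_force: [-1.3, 3.7, 10.9]
grip_width: 0.0261
[0.46657321 0.03498205 0.11695193] [-1.27956443  3.73545734 10.9075292 ] [ 0.61926252  0.23905548 -0.03150438] [ 0.0021 -0.0074  0.    ] [-0.34991542 -0.07944347  0.1924324 ]
```

```bash
python3 -m crank '[0.002,-0.007,0,-0.3,-0.1,0.25,1]';python3 -m crank '[0,-0.004,0,-0.2,0,0.25,1]'; python3 -m crank '[0,-0.004,0,-0.2,0,0.25,1]';python3 -c "
from h import *
s=telemetry.get_state();print(s['tool_pos'],s['ft_force'],s['torque'],level(),tool(np.array([.463,.035,.115])-s['tool_pos']))
s=grab('scene','scene4');t=grab('top','top4');w=grab('wrist','w4')
print(telemetry.get_state()['tool_pos'],telemetry.get_state()['ft_force'])
def crop(c,u,v,w=33,k=6): return cv2.resize(c['color'][v-w:v+w,u-w:u+w],None,fx=k,fy=k,interpolation=cv2.INTER_CUBIC)
b=cv2.resize(w['color'][100:400,160:480],(422,396))
cv2.imwrite('pics/c4.png',np.clip(np.hstack([crop(s,312,195),b[:,:400]]).astype(float)*1.5,0,255).astype(np.uint8)[:,:,::-1])"
```

```text
time_s: 12.25
tool_pos: [0.4658, 0.0352, 0.1167]
eef_rot: [0.994, 0.109, 0.003, 0.001]
ft_force: [-0.1, 2.3, 16.2]
grip_width: 0.0259
time_s: 12.35
tool_pos: [0.4662, 0.0349, 0.1168]
eef_rot: [0.994, 0.109, 0.004, 0.001]
ft_force: [-1.4, 5.4, 15.5]
grip_width: 0.0259
time_s: 12.45
tool_pos: [0.4665, 0.0348, 0.1168]
eef_rot: [0.994, 0.109, 0.004, 0.001]
ft_force: [-1.6, 5.3, 16.2]
grip_width: 0.026
[0.4665134  0.03484423 0.11678199] [-1.61327111  5.30216536 16.23058273] [0.88782791 0.43705412 0.0135594 ] [ 0.0031 -0.0079 -0.    ] [-0.34106593 -0.09171528  0.17521355]
[0.46652555 0.03483962 0.11682694] [-2.19897647  4.97325631 14.78191931]
```

View pics/c4.png

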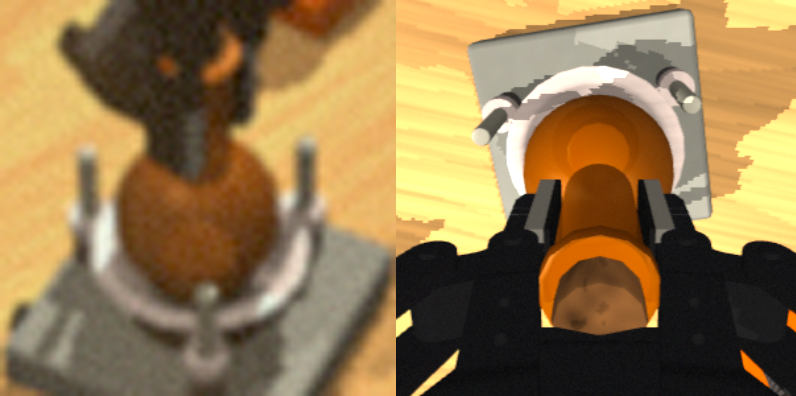

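The ring is down with the posts standing well proud. The belly is centred in the ring, the neck is upright, and the fingers are clear of the cradle. The push is steady at about 15 N with z constant. Handing in.

```bash
python3 -c "
from h import *
print(workorder.finish_job());s=telemetry.get_state();print(s['time_s'],s['tool_pos'],s['ft_force'],s['grip_width'])"
```

```text
the job is handed in; nothing more can be done
None
the job is handed in; nothing more can be done
```

I pressed the plunger to its stop and let it spring back. Then I carried the round flask upright to the grey cradle and pressed it to the ring's stop. The job is handed in with the robot still holding it there, at about 12.6 s of the 61 s allowed; no verdict was reported.

- **Plunger:** I pressed it twice, because the first hold may have been under 0.1 s. The second was held at the stop for about 0.4 s (25–47 N, height steady). A later picture showed it back up.
- **Flask in the ring:** The last checks showed the push steady at about 15 N, above the roughly 9 N needed to hold the ring down. The tool height was constant at 0.1168 m, about 18 mm below first contact. The last pictures showed the belly centred, the neck upright and the fingers clear of the cradle.
- **What disagreed:**
  - The tool drifted about 8 mm in +x while pressing. I corrected most of it, but it ended about 3.5 mm from my estimate of the ring centre, and I did not measure the flask's own offset in the ring.
  - Two rough image readings of the hanging flask differed by about 9 mm in x and 6 mm in y, on either side of the tool position.
  - I could not read the state after handing in.
- **Other objects:** I saw no contact with them, but I did not measure their positions again at the end.

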